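Load a stepped plaque under the sprung clips of a colour reader

TASK

Load the stepped plaque into the colour reader: slide it, thick nose first and stepped side up, along the stage between the rails until both sprung clips have ridden up over the thick part and snapped down behind the step, then let go of it. Ease it in by feel, without ramming the end stop or bending the clips, and leave the knob, the mould plate and the snap hook where they are.

Things in the scene. Friction and masses are not known exactly. Their poses are not given: they have to be found in the camera images.
- tab (a point): Grip point on the 5 mm thick, 30 mm wide, 60 mm long tab of the stepped plaque, mid-width and at half its thickness. The plaque (one flat piece, 145 mm long, 50 g) lies flat on the bench. Its x points from tab to nose, z up. This point is 125 mm behind the nose edge, 75 mm behind the step, 20 mm from the tail end. Held, its pose is known only from before.
- nose (a point): Middle of the plaque's front edge, on its flat underside; axes as tab. From here back: thick nose part 50 mm long, 60 mm wide, 9 mm thick; then a 4 mm step down on the upper side; thin part 35 mm long, 60 mm wide, 5 mm thick; then the tab.
- reader: Fixed colour reader: grey housing 177 mm long (x -39 to 138 mm), 112 mm wide, dark slippery sample stage on top at z = 45 mm, display hump (z to 69 mm) from x = 98 mm. Origin at bench level; x is the way a sample is slid in, y to its left. The plaque's tab ends up overhanging the stage front (x = -39 mm), tab at x = -93 to -61 mm.
- channel (a point): On the reader's stage, z = 45 mm, midway between its rails at x = -16 mm of reader; same axes. From here on the two 6 mm high rails are parallel, inner faces at y = +-32 mm; in front they flare, to +-38 mm at 16 mm before this point; the stage is flat to 19 mm before it and ends in a bevelled edge at 26 mm.
- window (a point): Glass measuring window, 10 mm across, in the stage, 37 mm beyond channel. Behind it an aluminium bridge clamped over the rails carries the end stop (rubber pad) and the clips. It was left anywhere over 32 mm: the stop face is 11 to 43 mm beyond this point, not measured, to be felt or seen. Pressing the stop with over 12 N is ramming.
- clip_left (a joint): Angle (rad) of the sprung clip at +y: 8 mm wide steel leaf 19 mm off the middle. Its round toe hangs 54 mm before the stop face, 3.5 mm above the stage; a 35 degree turned-up lip, reaching 70 mm before the stop, 13 mm up, lets the nose in. 0 empty, 0.08 riding on the thick part, 0.02 snapped down behind the step (nose within 2 mm of the stop); bent if over 0.2.
- clip_right (a joint): The same clip at -y. Springs press down with 1 to 2.5 N a toe. Pushing the nose in under both takes about 4 to 9 N, sliding on 1 to 4 N; as the toes snap down the resistance falls, and at the stop it rises steeply.
- knob_violet: Bystander: round moulded knob, 44 mm across, 24 mm high, on the bench; origin under its middle.
- mould_lid: Bystander: white mould plate, 50 x 75 mm, 34 mm high with its four upright guide pins; origin under its middle.
- snap_hook: Bystander: flat moulded snap hook, an open ring 51 x 110 x 11 mm, on the bench; origin under its middle.

How it is judged (in metres and radians):
On the way:
1. both sprung clips have ridden up onto the thick part of the plaque lying between the rails (value of joint each of clip_left, clip_right above 0.06 rad and x of nose in the frame of reader above -0.03 m and angle between nose's own z axis and vertical below 0.1 rad), for 0.1 s.
At the end, for the whole second after the job is handed in: Both clips are snapped down (below 0.045 rad) with the plaque's nose more than 26 mm past the reader's origin, so that the toes sit behind the step; the plaque lies flat (within 0.03 rad), still and released (value of joint each of clip_left, clip_right below 0.045 rad and x of nose in the frame of reader above 0.026 m and angle between nose's own z axis and vertical below 0.03 rad and contact force between the fingers and plaque below 0.1 N and linear speed of plaque below 0.01 m/s); the robot touches nothing.
It fails at once if the plaque is pressed against the end stop with more than 12 N (contact force between plaque and stop_pad above 12 N).
It fails at once if a clip is bent up by more than 0.2 rad (value of joint any of clip_left, clip_right above 0.2 rad).
It fails at once if the round knob, the mould plate or the snap hook is shifted by more than 15 mm (distance of any of knob_violet, mould_lid, snap_hook from where it was at the start of the episode above 0.015 m).
It also fails if it takes over 54 s, if anything falls off the work surface, if the arm or the gripper's body presses on something with over 40 N, if the wrist force passes 120 N, or if a joint passes its speed limit or range.

ROBOT

A 6-joint arm with a two-finger parallel gripper is mounted at the origin on a cart in front of the work surface, level with it; the furniture and walls round the work are solid. World frame = base frame: x ahead of the robot, y to its left, z up, the work surface at z = 0. Lengths are in mm, angles in rad, forces in N, time in s.
With the tool pointing down it reaches from about 300 to 750 mm from the base axis. Payload 8.5 kg.
Tool frame: the origin (TCP) lies at the very end of the fingers, on their centre line; the grasp point (between the pads) lies 19 mm behind it (env.tcp_to_grasp is the distance from the TCP to the grasp point, in mm); z points along the fingers, x is the direction in which the jaws open and shut, and the axes are right-handed (so a half turn about z gives the same grasp; the last joint's range is limited). The gripper opens to 88 mm and grips with 3 to 60 N. Pads are 18 mm wide; open, the fingers measure 123 mm over their backs; the gripper's body (75 mm by 187 mm) begins 45 mm behind the grasp point.
Start: joints at [0.887, 0.381, 1.297, -0, 1.464, -0.215], TCP at [248.488, 490.647, 238.748] pointing down, gripper open.
Joint ranges: [-3.11, 3.11], [-0.89, 2.33], [0.22, 2.48], [-1.42, 4.56], [0.17, 2.85], [-2.88, 2.88]. Speed limits (rad/s): [2.39, 2.39, 3.14, 3.14, 3.14, 3.14].

INTERFACE

Orientations are given as a unit quaternion [x, y, z, w].
In Python, from workcell import env, eyes, models gives the robot as it stands.
- The arm moves only by the tool apply_moves, never from a script. Its argument "series" is a list of rows, each a list of 5 numbers: the shift along the tool's x, y, z in cm, then the turn about the tool's z in rad, then the finger opening in cm, from 0 to 8.81. In form: [[dx, dy, dz, roll, grip], ...]. A call has 1 to 5 rows; each row is the pose to reach, as a shift and turn from the pose commanded when the call began, along the tool's axes at that moment; what a row does not reach only later rows make up. A row lasts 1/12 s, in which the tool goes at most 41.7 mm and 7.16 degrees, less where a joint would pass 70% of its speed; a pose out of reach is approached as far as the arm can. A call with a gripper value outside its range is refused whole. The fingers move at their own pace and stop on an object; the grip force is fixed at half the most. Time passes only in rows, so rows that repeat a pose let the fingers close. It gives the time, the measured TCP pose, the force and the opening at its end, in the units of the state.
- env.get_state(): the state, without advancing time (a new reading comes with each control period).
- eyes.get_image(name): name is "scene" or "top"; returns a dict with "frame" (480x640x3 uint8, red, green, blue), "z_map" (480x640 float32, mm along the optical axis (not along the pixel's ray), 0 where there is no reading), "mtx" (3x3 intrinsics, pixels), "origin" and "attitude" of the camera in the world. Camera axes: x right, y down, z forward; pixel columns grow to the right and rows downward; lengths in mm; the calibration is good to about 2 mm. A picture is of the moment at which its call begins.
- env.hand_in(): hands the job in, once; it reports no verdict.
Trained networks look in a picture, given as the dict that the camera call returned (one of the last four; its "shot" number tells which), for a name from the list of things; names that differ only in an ending like _2 or _b are one class to them, and where a whole thing is asked for, a point or a joint stands for the part that bears it (a point fixed in the world has none). Each returns a list of dicts, best first, with "p" (0 to 1); they miss things now and then, are a little off and sometimes report something else, mostly with a low value. They report only what shows in the picture. A call takes as long as a camera call.
- models.look_for(picture, name): "rect" ([left, top, width, height] in pixels, round what is visible of it).
- models.trace(picture, name): "region" (480x640 bool, what is visible of it) and "rect" ([left, top, width, height] in pixels, round what is visible of it).
The state is a dict: "t": time; "qpos": joint angles; "dq": joint speeds; "tau": joint torques, N m; "position": TCP position; "tcp_rot": TCP orientation; "wrist_force": force on the tool from outside, world axes, zero at the start; "wrist_torque": the same for the moment, N m; "gripper_width": opening from 0.0 (shut) to 1.0 (fully open).
Only numpy, scipy, OpenCV 4.12 (cv2) and the standard library are available. Lean on these libraries where they do the work, as an engineer would, in place of code of your own. Each camera call takes 0.05 s, during which the arm holds its last target.

## Working session

There is one attempt and no reset: what is moved stays moved. The work goes in short steps, Python scripts to look and compute and a tool call to move; the robot and the scene stay as the last step left them, time stands still between calls to the robot, and variables do not carry over. Pictures are saved under pics/ and viewed, and the job is handed in when it is done.

Besides the shell and the picture viewer there is one more tool, called after "Call:" as name(argument=value, ...), one argument or row to a line, values as JSON. apply_moves: Moves the arm, as the interface text tells. Its arguments: {"type":"object","properties":{"series":{"type":"array","items":{"type":"array","items":{"type":"number"}}}},"required":["series"]}

```bash
mkdir -p pics
python3 - <<'E'
from workcell import env, eyes, models
import cv2,pickle
print(env.get_state(), env.tcp_to_grasp)
for n in ["scene","top"]:
    p=eyes.get_image(n); pickle.dump(p,open(f"pics/{n}0.pkl","wb"))
    cv2.imwrite(f"pics/{n}0.png",p["frame"][:,:,::-1])
    print(n,p["mtx"],p["origin"],p["attitude"],p["shot"])
    for k in ["tab","reader","knob_violet","mould_lid","snap_hook","clip_left"]:
        print(k,[(round(d["p"],2),d["rect"]) for d in models.look_for(p,k)][:2])
E
```

```text
{'t': 0.0, 'qpos': array([ 8.86668458e-01,  3.81175153e-01,  1.29826996e+00, -3.06595882e-05,
        1.46361132e+00, -2.15286261e-01]), 'dq': array([-0.0014608 ,  0.00047652,  0.00050471,  0.0010535 ,  0.00049497,
       -0.00065826]), 'tau': array([ 6.54910946e-04, -4.37928772e+01, -2.24556667e+01,  7.13660452e-02,
        3.52958834e-02, -1.18918592e-04]), 'position': array([248.33201325, 490.41717543, 238.14586785]), 'tcp_rot': array([ 8.52012169e-01,  5.23521469e-01, -6.86018739e-04,  2.55490891e-04]), 'wrist_force': array([-0.03221821, -0.30314431,  0.2624044 ]), 'wrist_torque': array([-0.01054342, -0.04142667,  0.03144763]), 'gripper_width': 1.0021786123079934} 18.700000000000003
scene [[506.51221535   0.         313.59310524]
 [  0.         506.51221535 240.51926818]
 [  0.           0.           1.        ]] [ 170.4212651  -899.78704484  625.12922661] [ 0.85509769 -0.22554081  0.12067857 -0.45097225] 1
tab [(0.79, [306.4, 308.9, 77.9, 50.1])]
reader [(0.97, [286.8, 191.8, 93.2, 63.7])]
knob_violet [(0.81, [242.7, 287.5, 26.0, 23.7])]
mould_lid [(0.85, [374.0, 259.2, 41.4, 26.0]), (0.57, [287.5, 190.6, 92.2, 63.9])]
snap_hook [(0.67, [165.1, 214.6, 43.0, 28.1])]
clip_left [(0.4, [304.2, 208.3, 14.9, 9.7]), (0.36, [166.4, 211.8, 41.2, 30.5])]
top [[514.53610393   0.         324.97261414]
 [  0.         514.53610393 239.23346722]
 [  0.           0.           1.        ]] [ 452.33550396 -160.4481481  1188.68197211] [ 0.71643849 -0.69630842  0.03599449 -0.02397664] 2
tab [(0.67, [394.6, 221.4, 30.3, 64.4]), (0.47, [360.1, 161.9, 28.3, 31.1])]
reader [(0.61, [263.5, 138.5, 57.6, 87.1])]
knob_violet [(0.84, [335.2, 283.8, 18.1, 20.5])]
mould_lid [(0.66, [360.6, 159.3, 27.4, 37.0]), (0.28, [394.7, 221.9, 34.9, 63.3])]
snap_hook [(0.89, [188.4, 284.3, 36.3, 43.5]), (0.49, [275.6, 175.7, 10.1, 41.5])]
clip_left [(0.62, [275.9, 175.1, 10.5, 41.4]), (0.27, [362.2, 159.2, 22.7, 33.1])]
```

Run:
```python
import cv2,pickle
a=pickle.load(open("pics/scene0.pkl","rb"))["frame"][:,:,::-1];b=pickle.load(open("pics/top0.pkl","rb"))["frame"][:,:,::-1]
cv2.imwrite("pics/s0c.png",cv2.resize(a[170:370,150:430],None,fx=2.85,fy=2.85,interpolation=cv2.INTER_CUBIC))
cv2.imwrite("pics/t0c.png",cv2.resize(b[120:340,170:450],None,fx=2.7,fy=2.7,interpolation=cv2.INTER_CUBIC))
```

```text
(no output)
```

View pics/s0c.png

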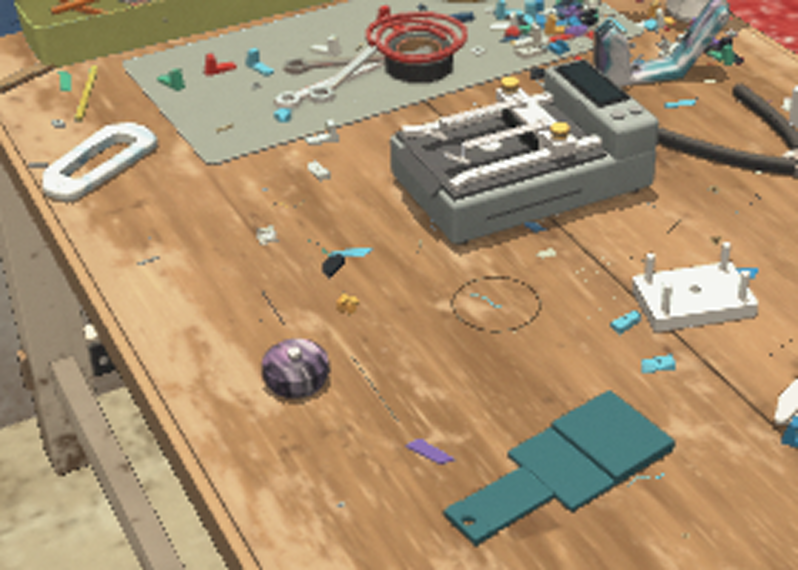

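View pics/t0c.png

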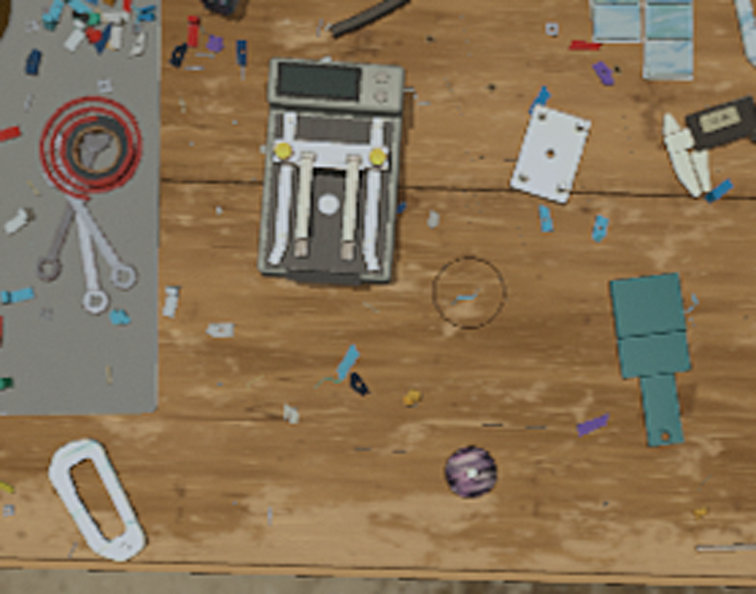

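```bash
cat > h.py <<'E'
import numpy as np,cv2,pickle
from scipy.spatial.transform import Rotation as R
def load(n): return pickle.load(open(f"pics/{n}.pkl","rb"))
def cam(p):
    return np.array(p["mtx"]),R.from_quat(p["attitude"]).as_matrix(),np.array(p["origin"])
def proj(p,X):
    K,Rm,o=cam(p); c=(np.asarray(X,float)-o)@Rm; q=c@K.T; return q[:,:2]/q[:,2:]
def onplane(p,uv,z):
    K,Rm,o=cam(p); uv=np.atleast_2d(uv).astype(float); d=np.c_[uv,np.ones(len(uv))]@np.linalg.inv(K).T@Rm.T
    return o+d*((z-o[2])/d[:,2])[:,None]
def cloud(p):
    K,Rm,o=cam(p); v,u=np.mgrid[:480,:640]; d=np.stack([u,v,np.ones_like(u)],-1)@np.linalg.inv(K).T
    return o+(d*p["z_map"][...,None])@Rm.T
E
python3 - <<'E'
from h import *
for n in ["top0","scene0"]:
    p=load(n); c=cloud(p); f=p["frame"].astype(int)
    hsv=cv2.cvtColor(p["frame"],cv2.COLOR_RGB2HSV)
    m=((hsv[...,0]>80)&(hsv[...,0]<100)&(hsv[...,1]>100)).astype(np.uint8)
    nn,l,s,ce=cv2.connectedComponentsWithStats(m)
    for i in range(1,nn):
        if s[i,4]>300: print(n,s[i],ce[i],onplane(p,ce[i],6), np.median(c[l==i],0))
    b=p["z_map"]>0; 
    print("valid",b.mean())
    z=c[...,2]
    if n=="top0":
        vis=np.clip(z*3+20,0,255).astype(np.uint8)
        cv2.imwrite("pics/hmap.png",cv2.resize(vis[120:340,170:450],None,fx=2.7,fy=2.7,interpolation=cv2.INTER_NEAREST))
        M=(z>35)&(z<56)&(c[...,0]>350)&(np.arange(640)[None]<340)&(np.arange(640)[None]>255)
        print(np.median(z[170:210,330:350]))
E
```

```text
valid 0.9961458333333333
0.5659391000298228
scene0 [ 307  308   78   51 1535] [348.35700326 332.26254072] [[ 534.28698727 -384.46727569    6.        ]] [ 538.99997941 -385.19382747    4.54096965]
valid 0.9961165364583333
```

View pics/hmap.png

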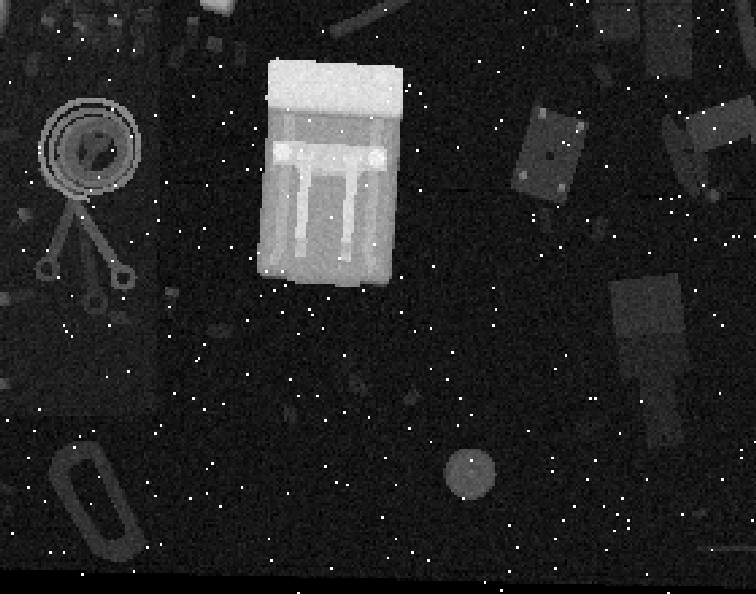

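```bash
cat > fit.py <<'E'
from h import *
from scipy.optimize import minimize
def pmask(p,roi):
    x0,y0,x1,y1=roi; f=p["frame"].astype(int); m=np.zeros(f.shape[:2],np.uint8)
    m[y0:y1,x0:x1]=((f[...,1]-f[...,0]>15)&(f[...,2]-f[...,0]>10))[y0:y1,x0:x1]
    n,l,s,_=cv2.connectedComponentsWithStats(m); i=1+np.argmax(s[1:,4]); return (l==i)
def render(p,polys,S=8):
    im=np.zeros((480*1,640),np.float32); big=None
    pts=[proj(p,q) for q in polys]; a=np.vstack(pts); x0,y0=np.floor(a.min(0)).astype(int)-4; x1,y1=np.ceil(a.max(0)).astype(int)+5
    big=np.zeros(((y1-y0)*S,(x1-x0)*S),np.uint8)
    for q in pts:
        h=cv2.convexHull(((q-[x0,y0]+0.5)*S*16-8).astype(np.float32)).round().astype(np.int32)
        cv2.fillPoly(big,[h],255,shift=4)
    im[y0:y1,x0:x1]=cv2.resize(big,(x1-x0,y1-y0),interpolation=cv2.INTER_AREA)/255.
    return im
def box(x0,x1,w,z0,z1): return np.array([[x,y,z] for x in(x0,x1) for y in(-w/2,w/2) for z in(z0,z1)],float)
def tf(b,v): 
    c,s=np.cos(v[2]),np.sin(v[2]); return np.c_[v[0]+c*b[:,0]-s*b[:,1],v[1]+s*b[:,0]+c*b[:,1],b[:,2]]
PL=[box(-50,0,60,0,9),box(-85,-50,60,0,5),box(-145,-85,30,0,5)]
RD=[box(-39,138,112,20,45),box(98,138,112,20,69)]
def fit(p,mask,M,v0):
    f=lambda v:((render(p,[tf(b,v) for b in M])-mask)**2).sum()
    best=None
    for k in range(3):
        sim=np.array([v0]*4,float)+np.array([[0,0,0],[6,0,0],[0,6,0],[0,0,.06]])*(1,.6,.3)[k]
        r=minimize(f,v0,method="Nelder-Mead",options=dict(initial_simplex=sim,xatol=1e-3,fatol=1e-2,maxiter=400)); v0=r.x
    return r.x,r.fun,mask.sum()
if __name__=="__main__":
    t,s=load("top0"),load("scene0")
    mt=pmask(t,(385,210,435,295)); ms=pmask(s,(300,300,390,365))
    v0=[600,-350,0.1]
    # initial from top PCA
    ys,xs=np.nonzero(mt); X=onplane(t,np.c_[xs,ys],6)[:,:2]; print(X.mean(0),X.min(0),X.max(0))
    v0=[X[:,0].max()-5,X[:,1].mean(),0.1]
    print("plaque top",fit(t,mt,PL,v0)); print("plaque scene",fit(s,ms,PL,v0))
    z=cloud(t)[...,2]; m=np.zeros((480,640),np.uint8); m[135:235,255:330]=(cv2.medianBlur(t["z_map"],3)*0+z>22)[135:235,255:330]
    m=cv2.medianBlur(m,3)
    n,l,st,_=cv2.connectedComponentsWithStats(m); i=1+np.argmax(st[1:,4]); m=l==i; print(st[i])
    ys,xs=np.nonzero(m); X=onplane(t,np.c_[xs,ys],45)[:,:2]; print(X.min(0),X.max(0))
    r=fit(t,m,RD,[X[:,0].min()+40,X[:,1].mean(),-0.05]); print("reader top",r)
E
python3 fit.py
```

```text
[ 538.53552301 -379.49567767] [ 455.7523951  -411.14853889] [ 602.1320643  -342.84516174]
plaque top (array([ 5.99156247e+02, -3.70249364e+02,  1.56166899e-01]), np.float64(56.83472442626953), np.int64(1243))
plaque scene (array([ 5.97873379e+02, -3.73406429e+02,  1.44937744e-01]), np.float64(115.99629211425781), np.int64(1774))
[ 265  142   54   84 4065]
[ 579.74698209 -158.01534124] [768.15714143 -42.60316763]
reader top (array([ 6.22950519e+02, -9.87366515e+01, -3.59025157e-02]), np.float64(61.551910400390625), np.int64(4065))
```

Run:
```python
from fit import *
t,s=load("top0"),load("scene0")
rd=[622.95,-98.74,-.0359]; pl=[598.7,-371.5,.152]
L=[]
def rl(pts): return tf(np.array(pts,float),rd)
lines=[rl([[-39,-56,45],[138,-56,45],[138,56,45],[-39,56,45],[-39,-56,45]])]
for sg in(1,-1): lines.append(rl([[-32,38*sg,51],[-16,32*sg,51],[80,32*sg,51]])); lines.append(rl([[-32,38*sg,45],[-16,32*sg,45],[80,32*sg,45]]))
lines.append(rl([[16,0,45],[26,0,45]])); lines.append(rl([[21,-5,45],[21,5,45]]))
for x0,x1,w,z in[(-50,0,60,9),(-85,-50,60,5),(-145,-85,30,5)]:
    lines.append(tf(np.array([[x0,-w/2,z],[x1,-w/2,z],[x1,w/2,z],[x0,w/2,z],[x0,-w/2,z]],float),pl))
for p,n,boxs in[(t,"t",[(255,130,335,235),(380,205,440,295)]),(s,"s",[(280,185,390,260),(300,300,390,365)])]:
    for i,(x0,y0,x1,y1) in enumerate(boxs):
        k=7; im=cv2.resize(p["frame"][y0:y1,x0:x1,::-1],None,fx=k,fy=k,interpolation=cv2.INTER_CUBIC)
        for l in lines:
            q=((proj(p,l)-[x0,y0]+.5)*k).round().astype(np.int32); cv2.polylines(im,[q],False,(0,0,255),1)
        cv2.imwrite(f"pics/ov_{n}{i}.png",im)
```

```text
(no output)
```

View pics/ov_t0.png

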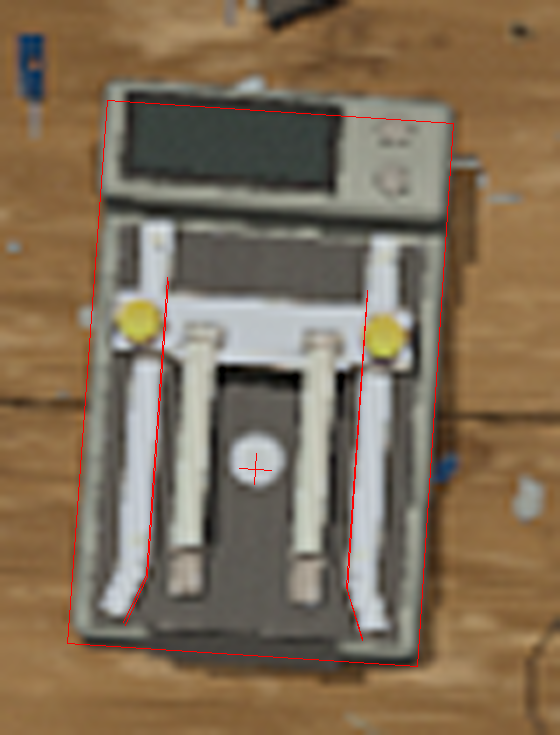

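View pics/ov_s0.png

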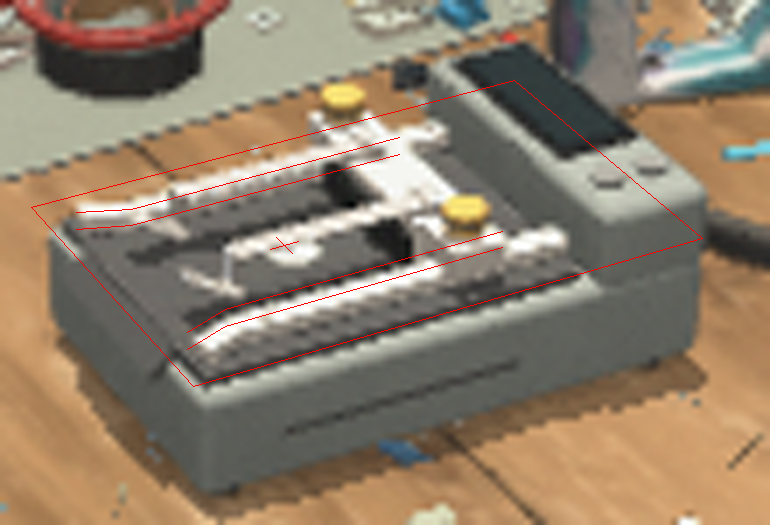

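View pics/ov_t1.png

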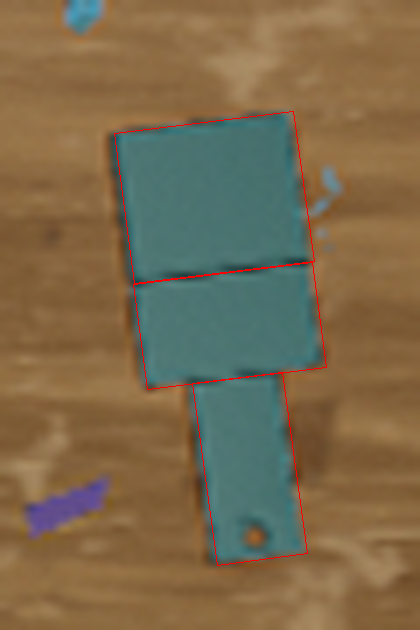

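View pics/ov_s1.png

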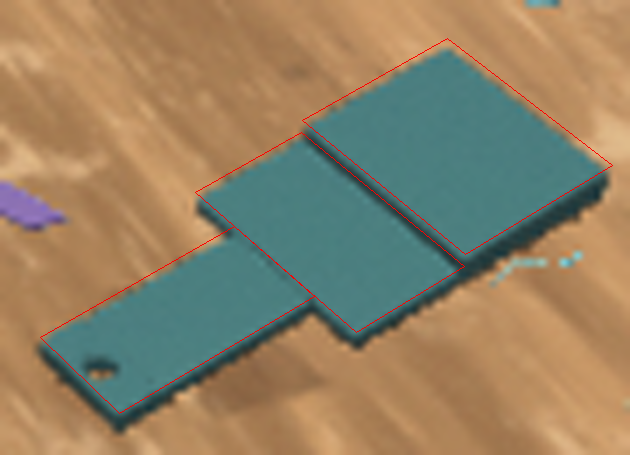

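```bash
cat > plan.py <<'E'
from h import *
def rows(cmd,tgt,n,grip):
    """cmd,tgt: x,y,z mm, yaw of tool x (rad). prints rows from cmd to tgt, n rows in calls of 5"""
    cmd=np.array(cmd,float);tgt=np.array(tgt,float);d=(tgt-cmd)/n;cur=cmd.copy()
    k=0
    while k<n:
        a=cur[3]; out=[]; m=min(5,n-k)
        for i in range(1,m+1):
            w=d*i; out.append([round((np.cos(a)*w[0]+np.sin(a)*w[1])/10,2),round((np.sin(a)*w[0]-np.cos(a)*w[1])/10,2),round(-w[2]/10,2),round(-w[3],3),grip])
        print(out); cur=cur+d*m;k+=m
def yaw(q): 
    m=R.from_quat(q).as_matrix(); return np.arctan2(m[1,0],m[0,0])
E
python3 - <<'E'
from plan import *
a=yaw([0.852012169,0.523521469,-0.000686,0.000255]);print(a)
rows([248.49,490.65,238.75,a],[475.7,-389.7,120,.156-np.pi/2],25,6)
from fit import *
t=load("top0");rd=np.array([622.95,-98.74,-.0359]);c,s=np.cos(rd[2]),np.sin(rd[2])
def inR(uv,z):
    X=onplane(t,np.array(uv)/7+[255,130]-.5,z)[:,:2]-rd[:2]; return np.c_[c*X[:,0]+s*X[:,1],-s*X[:,0]+c*X[:,1]].round(1)
print("lip ends",inR([[185,597],[306,605]],58)); print("bridge front",inR([[260,368]],60)); print("window",inR([[257,460]],45))
print("rails in row 450",inR([[155,450],[363,450]],51))
E
```

```text
1.1019582255947837
[[np.float64(-2.73), np.float64(2.4), np.float64(0.48), np.float64(0.101), 6], [np.float64(-5.46), np.float64(4.8), np.float64(0.95), np.float64(0.201), 6], [np.float64(-8.19), np.float64(7.21), np.float64(1.42), np.float64(0.302), 6], [np.float64(-10.92), np.float64(9.61), np.float64(1.9), np.float64(0.403), 6], [np.float64(-13.65), np.float64(12.01), np.float64(2.38), np.float64(0.503), 6]]
[[np.float64(-1.23), np.float64(3.42), np.float64(0.48), np.float64(0.101), 6], [np.float64(-2.47), np.float64(6.84), np.float64(0.95), np.float64(0.201), 6], [np.float64(-3.7), np.float64(10.26), np.float64(1.42), np.float64(0.302), 6], [np.float64(-4.93), np.float64(13.68), np.float64(1.9), np.float64(0.403), 6], [np.float64(-6.17), np.float64(17.11), np.float64(2.38), np.float64(0.503), 6]]
[[np.float64(0.57), np.float64(3.59), np.float64(0.48), np.float64(0.101), 6], [np.float64(1.14), np.float64(7.18), np.float64(0.95), np.float64(0.201), 6], [np.float64(1.71), np.float64(10.78), np.float64(1.42), np.float64(0.302), 6], [np.float64(2.28), np.float64(14.37), np.float64(1.9
[... 324 characters left out ...]
64(0.302), 6], [np.float64(8.93), np.float64(11.49), np.float64(1.9), np.float64(0.403), 6], [np.float64(11.16), np.float64(14.36), np.float64(2.38), np.float64(0.503), 6]]
[[np.float64(3.34), np.float64(1.44), np.float64(0.48), np.float64(0.101), 6], [np.float64(6.68), np.float64(2.88), np.float64(0.95), np.float64(0.201), 6], [np.float64(10.02), np.float64(4.32), np.float64(1.42), np.float64(0.302), 6], [np.float64(13.36), np.float64(5.76), np.float64(1.9), np.float64(0.403), 6], [np.float64(16.7), np.float64(7.19), np.float64(2.38), np.float64(0.503), 6]]
lip ends [[-23.5  18.4]
 [-23.5 -19.9]]
bridge front [[50.8 -0.2]]
window [[23.9 -0.5]]
rails in row 450 [[ 23.9  31.8]
 [ 28.3 -34.3]]
```

Call:
apply_moves(
  series=[
    [-2.73,2.4,0.48,0.101,6],
    [-5.46,4.8,0.95,0.201,6],
    [-8.19,7.21,1.42,0.302,6],
    [-10.92,9.61,1.9,0.403,6],
    [-13.65,12.01,2.38,0.503,6],
  ],
)

```text
t: 1.12
position: [293.9, 313.1, 214.8]
tcp_rot: [0.956, 0.293, 0.0, -0.0]
wrist_force: [-0.3, -0.4, 0.3]
gripper_width: 0.69
```

Call:
apply_moves(
  series=[
    [-1.23,3.42,0.48,0.101,6],
    [-2.47,6.84,0.95,0.201,6],
    [-3.7,10.26,1.42,0.302,6],
    [-4.93,13.68,1.9,0.403,6],
    [-6.17,17.11,2.38,0.503,6],
  ],
)

```text
t: 1.53
position: [339.5, 136.9, 191.2]
tcp_rot: [0.999, 0.046, 0.0, -0.0]
wrist_force: [0.8, 0.9, 0.0]
gripper_width: 0.684
```

Call:
apply_moves(
  series=[
    [0.57,3.59,0.48,0.101,6],
    [1.14,7.18,0.95,0.201,6],
    [1.71,10.78,1.42,0.302,6],
    [2.28,14.37,1.9,0.403,6],
    [2.85,17.96,2.38,0.503,6],
  ],
)

```text
t: 1.95
position: [385.1, -39.5, 167.4]
tcp_rot: [0.979, -0.205, 0.0, 0.0]
wrist_force: [1.0, 0.4, 0.2]
gripper_width: 0.681
```

Call:
apply_moves(
  series=[
    [2.23,2.87,0.48,0.101,6],
    [4.46,5.74,0.95,0.201,6],
    [6.7,8.61,1.42,0.302,6],
    [8.93,11.49,1.9,0.403,6],
    [11.16,14.36,2.38,0.503,6],
  ],
)

```text
t: 2.37
position: [430.8, -215.6, 143.4]
tcp_rot: [0.897, -0.442, 0.0, 0.0]
wrist_force: [-0.3, 1.0, -0.1]
gripper_width: 0.681
```

Call:
apply_moves(
  series=[
    [3.34,1.44,0.48,0.101,6],
    [6.68,2.88,0.95,0.201,6],
    [10.02,4.32,1.42,0.302,6],
    [13.36,5.76,1.9,0.403,6],
    [16.7,7.19,2.38,0.503,6],
  ],
)

```text
t: 2.78
position: [476.6, -391.4, 119.5]
tcp_rot: [0.759, -0.651, 0.0, -0.0]
wrist_force: [-0.6, 0.1, 0.3]
gripper_width: 0.679
```

Call:
apply_moves(
  series=[
    [0,0,0,0,6],
    [0,0,0,0,6],
  ],
)

```text
t: 2.95
position: [476.2, -390.8, 118.7]
tcp_rot: [0.76, -0.65, -0.0, -0.0]
wrist_force: [-1.3, 0.3, 0.0]
gripper_width: 0.682
```

Call:
apply_moves(
  series=[
    [-0.05,0,3.5,0,6],
    [-0.1,0,7,0,6],
    [-0.1,0,10,0,6],
    [-0.1,0,11.2,0,6],
    [-0.1,0,11.2,0,6],
  ],
)

```text
t: 3.37
position: [475.5, -386.7, 5.7]
tcp_rot: [0.761, -0.649, -0.003, -0.0]
wrist_force: [-0.2, 0.0, -0.4]
gripper_width: 0.677
```

Run:
```python
from workcell import env, eyes, models
import cv2,pickle
s=env.get_state();print(s["position"],s["wrist_force"],s["wrist_torque"])
for n in ["scene","top"]:
    p=eyes.get_image(n); pickle.dump(p,open(f"pics/{n}1.pkl","wb"))
b=p["frame"][:,:,::-1]; a=pickle.load(open("pics/scene1.pkl","rb"))["frame"][:,:,::-1]
cv2.imwrite("pics/g1.png",cv2.hconcat([cv2.resize(a[270:370,290:390],(390,390),interpolation=cv2.INTER_CUBIC),cv2.resize(b[200:300,360:460],(390,390),interpolation=cv2.INTER_CUBIC)]))
```

```text
[ 475.4604545  -386.74392611    5.6898092 ] [-0.19017908  0.03619007 -0.43707526] [-0.01039086  0.17426475  0.01076746]
```

View pics/g1.png

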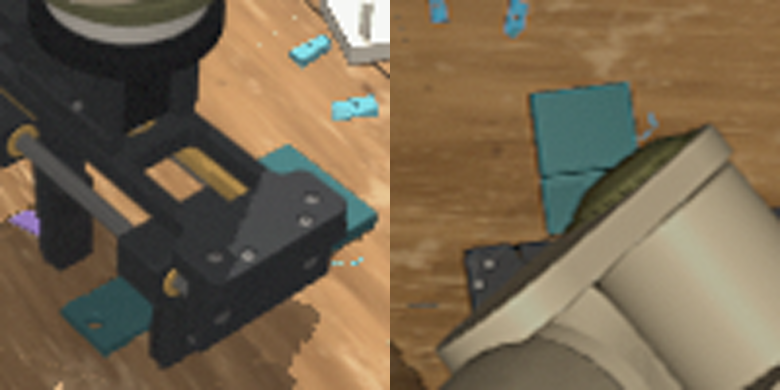

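Call:
apply_moves(
  series=[
    [0,0,0.15,0,6],
    [0,0,0.25,0,6],
    [0,0,0.35,0,6],
    [0,0,0.35,0,6],
  ],
)

```text
t: 3.8
position: [476.4, -388.7, 4.9]
tcp_rot: [0.761, -0.649, 0.001, 0.0]
wrist_force: [0.2, -0.1, 0.4]
gripper_width: 0.683
```

Call:
apply_moves(
  series=[
    [0,0,0.15,0,6],
    [0,0,0.3,0,6],
    [0,0,0.3,0,6],
  ],
)

```text
t: 4.05
position: [476.1, -388.5, 1.0]
tcp_rot: [0.761, -0.649, -0.0, -0.0]
wrist_force: [-0.1, 0.2, 0.2]
gripper_width: 0.674
```

Call:
apply_moves(
  series=[
    [0,0,0,0,2.5],
    [0,0,0,0,2.5],
    [0,0,0,0,2.5],
    [0,0,0,0,2.5],
    [0,0,0,0,2.5],
  ],
)

```text
t: 4.47
position: [476.3, -388.6, 1.3]
tcp_rot: [0.761, -0.649, 0.0, 0.0]
wrist_force: [0.9, 0.5, -0.2]
gripper_width: 0.331
```

Call:
apply_moves(
  series=[
    [0,0,0,0,0],
    [0,0,0,0,0],
    [0,0,-0.5,0,0],
    [0,0,-1,0,0],
    [0,0,-2,0,0],
  ],
)

```text
t: 4.88
position: [476.0, -388.3, 21.2]
tcp_rot: [0.761, -0.649, -0.001, -0.0]
wrist_force: [-0.1, 0.2, -0.8]
gripper_width: 0.332
```

Run:
```python
from workcell import env, eyes, models
import cv2,pickle
s=env.get_state();print(s["position"],s["tcp_rot"],s["wrist_force"],s["gripper_width"])
for n in ["scene","top"]:
    p=eyes.get_image(n); pickle.dump(p,open(f"pics/{n}2.pkl","wb"))
b=p["frame"][:,:,::-1]; a=pickle.load(open("pics/scene2.pkl","rb"))["frame"][:,:,::-1]
cv2.imwrite("pics/g2.png",cv2.hconcat([cv2.resize(a[270:370,290:390],(390,390),interpolation=cv2.INTER_CUBIC),cv2.resize(b[200:300,360:460],(390,390),interpolation=cv2.INTER_CUBIC)]))
```

```text
[ 475.98882384 -388.25412149   21.24065823] [ 7.60624387e-01 -6.49191806e-01 -7.27266517e-04 -1.10203240e-04] [-0.13668437  0.24781636 -0.84504834] 0.33223956485988376
```

View pics/g2.png

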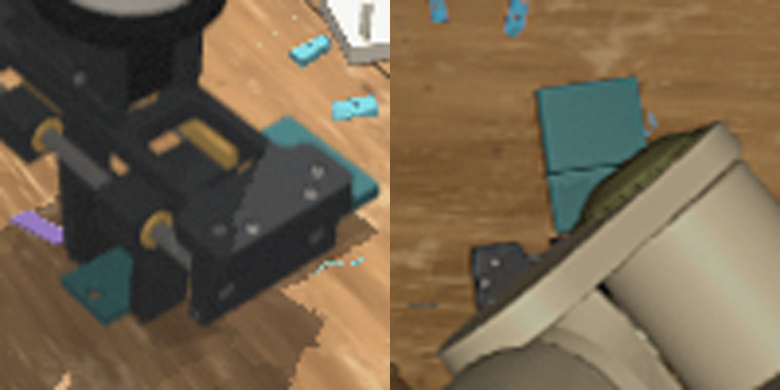

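Run:
```python
from plan import *
a=yaw([.760624,-.64919,-.0007,-.0001]);print(a+np.pi/2)
rows([476,-388.3,21.2,a],[440,-92.8,75,-.036-np.pi/2],15,0)
```

```text
0.15775482882956426
[[np.float64(-1.98), np.float64(-0.07), np.float64(-0.36), np.float64(0.013), 0], [np.float64(-3.97), np.float64(-0.14), np.float64(-0.72), np.float64(0.026), 0], [np.float64(-5.95), np.float64(-0.22), np.float64(-1.08), np.float64(0.039), 0], [np.float64(-7.93), np.float64(-0.29), np.float64(-1.43), np.float64(0.052), 0], [np.float64(-9.92), np.float64(-0.36), np.float64(-1.79), np.float64(0.065), 0]]
[[np.float64(-1.98), np.float64(0.06), np.float64(-0.36), np.float64(0.013), 0], [np.float64(-3.97), np.float64(0.11), np.float64(-0.72), np.float64(0.026), 0], [np.float64(-5.95), np.float64(0.17), np.float64(-1.08), np.float64(0.039), 0], [np.float64(-7.94), np.float64(0.22), np.float64(-1.43), np.float64(0.052), 0], [np.float64(-9.92), np.float64(0.28), np.float64(-1.79), np.float64(0.065), 0]]
[[np.float64(-1.98), np.float64(0.18), np.float64(-0.36), np.float64(0.013), 0], [np.float64(-3.95), np.float64(0.37), np.float64(-0.72), np.float64(0.026), 0], [np.float64(-5.93), np.float64(0.55), np.float64(-1.08), np.float64(0.039), 0], [np.float64(-7.9), np.float64(0.73), np.float64(-1.43), np.float64(0.052), 0], [np.float64(-9.88), np.float64(0.92), np.float64(-1.79), np.float64(0.065), 0]]
```

Lift first, then travel.

Call:
apply_moves(
  series=[
    [0,0,-2,0,0],
    [0,0,-4,0,0],
    [0,0,-5.4,0,0],
  ],
)

```text
t: 5.23
position: [476.5, -388.8, 77.0]
tcp_rot: [0.761, -0.649, 0.001, 0.0]
wrist_force: [0.0, 0.5, -0.2]
gripper_width: 0.332
```

Call:
apply_moves(
  series=[
    [-1.98,-0.07,0,0.013,0],
    [-3.97,-0.14,0,0.026,0],
    [-5.95,-0.22,0,0.039,0],
    [-7.93,-0.29,0,0.052,0],
    [-9.92,-0.36,0,0.065,0],
  ],
)

```text
t: 5.65
position: [464.0, -289.1, 75.5]
tcp_rot: [0.739, -0.674, 0.0, 0.0]
wrist_force: [-0.5, -0.5, -0.3]
gripper_width: 0.328
```

Call:
apply_moves(
  series=[
    [-1.98,0.06,0,0.013,0],
    [-3.97,0.11,0,0.026,0],
    [-5.95,0.17,0,0.039,0],
    [-7.94,0.22,0,0.052,0],
    [-9.92,0.28,0,0.065,0],
  ],
)

```text
t: 6.07
position: [452.1, -190.6, 75.5]
tcp_rot: [0.717, -0.697, 0.0, -0.0]
wrist_force: [0.1, -0.0, 0.1]
gripper_width: 0.33
```

Call:
apply_moves(
  series=[
    [-1.98,0.18,0,0.013,0],
    [-3.95,0.37,0,0.026,0],
    [-5.93,0.55,0,0.039,0],
    [-7.9,0.73,0,0.052,0],
    [-9.88,0.92,0,0.065,0],
  ],
)

```text
t: 6.48
position: [440.2, -92.1, 75.6]
tcp_rot: [-0.694, 0.72, -0.0, 0.0]
wrist_force: [0.0, 0.8, -0.8]
gripper_width: 0.33
```

Call:
apply_moves(
  series=[
    [0,0,1.0,0,0],
    [0,0,2.0,0,0],
    [0,0,2.4,0,0],
    [0,0,2.4,0,0],
    [0,0,2.4,0,0],
  ],
)

```text
t: 6.9
position: [440.4, -93.2, 51.5]
tcp_rot: [-0.694, 0.72, -0.0, -0.0]
wrist_force: [0.2, -0.5, -1.1]
gripper_width: 0.333
```

```bash
cat > snap.py <<'E'
import sys
from workcell import env, eyes, models
import cv2,pickle
k=sys.argv[1]
s=env.get_state();print(s["t"],s["position"],s["tcp_rot"],s["wrist_force"],s["wrist_torque"],s["gripper_width"])
for n in ["scene","top"]:
    p=eyes.get_image(n); pickle.dump(p,open(f"pics/{n}{k}.pkl","wb"))
b=p["frame"][:,:,::-1]; a=pickle.load(open(f"pics/scene{k}.pkl","rb"))["frame"][:,:,::-1]
cv2.imwrite(f"pics/g{k}.png",cv2.hconcat([cv2.resize(a[165:285,245:365],(400,400),interpolation=cv2.INTER_CUBIC),cv2.resize(b[145:265,235:355],(400,400),interpolation=cv2.INTER_CUBIC)]))
E
python3 snap.py 3
```

```text
6.9 [440.40466592 -93.20478599  51.45141474] [-6.93736135e-01  7.20229251e-01 -2.03600360e-05 -5.54798250e-07] [ 0.21561729 -0.53760878 -1.11973294] [ 0.03496703  0.20348161 -0.03622962] 0.3334567576460249
```

View pics/g3.png

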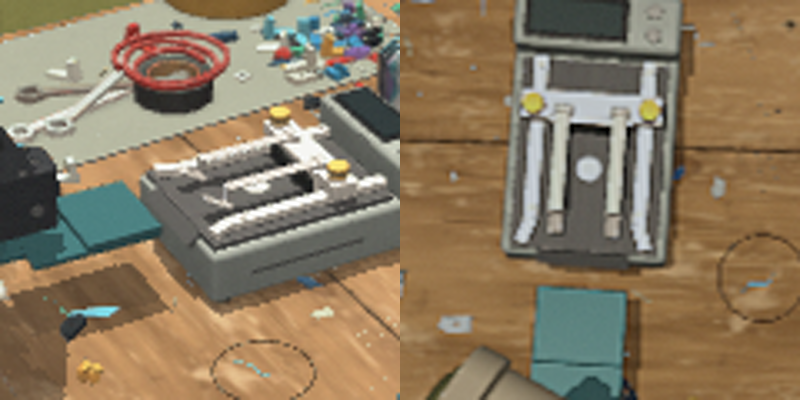

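```bash
cat > nosefit.py <<'E'
import sys
from fit import *
p=load(sys.argv[1]); z0=float(sys.argv[2]); x0,y0,x1,y1=map(int,sys.argv[3].split(','))
f=p["frame"].astype(int); m=((f[...,1]-f[...,0]>15)&(f[...,2]-f[...,0]>10)).astype(float)
W=np.zeros((480,640));W[y0:y1,x0:x1]=1
M=[box(-50,0,60,z0+4,z0+9),box(-85,-50,60,z0,z0+5)]
v=np.array(eval(sys.argv[4]))
for k in range(3):
    sim=np.array([v]*4)+np.array([[0,0,0],[6,0,0],[0,6,0],[0,0,.06]])*(1,.6,.3)[k]
    r=minimize(lambda v:(W*(render(p,[tf(b,v) for b in M])-m)**2).sum(),v,method="Nelder-Mead",options=dict(initial_simplex=sim,xatol=1e-3,fatol=1e-2));v=r.x
print("nose",v,r.fun)
k=10;X0,Y0,X1,Y1=260,165,330,260
im=cv2.resize(p["frame"][Y0:Y1,X0:X1,::-1],None,fx=k,fy=k,interpolation=cv2.INTER_CUBIC)
q=((proj(p,tf(np.array([[-50,-30,z0+9],[0,-30,z0+9],[0,30,z0+9],[-50,30,z0+9]],float),v))-[X0,Y0]+.5)*k).round().astype(np.int32);cv2.polylines(im,[q],True,(0,0,255),1)
cv2.imwrite("pics/nf_"+sys.argv[1]+".png",cv2.resize(im,None,fx=.63,fy=.63))
E
python3 nosefit.py top3 50.3 260,222,325,255 "[565,-97,-.036]"
```

```text
nose [ 5.63943444e+02 -9.92802296e+01 -3.33385437e-02] 8.868727740581027
```

Run:
```python
# rail fit in top image: white pixels of rails; inner edges at several rows, via gradient
from fit import *
p=load("top0"); g=cv2.cvtColor(p["frame"],cv2.COLOR_RGB2GRAY).astype(float)
def edges(row):
    l=g[row]; 
    return l
for row in range(184,216,4):
    print(row,g[row,268:318].astype(int))
```

```text
184 [126 150 120  85  81 126 185 201 203 167  83  86  57 165 200 193 183 120
   6  33  45  38  29  31  38  26  19  24  11  13 126 184 192 199 157   1
  46  53 148 197 205 210 168  73  87  86  96 136 132  85]
188 [136 140 101  89  78 154 193 198 203 161  62  85  96 173 197 196 162  64
  69  90  89  89  88  91  91  90  92  92  90  71 167 196 193 183 128  35
  69  71 171 203 197 203 166  73  83  89 149 161 111  55]
192 [152 140 103  87  66 169 203 196 201 162  77  78 146 191 195 197 155  24
  73  88  97 123 157 171 161 138 103  84  86  89 170 198 196 158  51  71
  86  78 171 202 200 187 134  79  85  78 136 153 100  46]
196 [146 120  91  87  87 173 202 200 179 116  79  79 171 201 195 197 154  33
  70  95 178 204 195 195 193 199 191 137  72 142 188 195 197 156  30  71
  82 143 192 199 204 162  62  87  89  70 128 143  89  50]
200 [140 104  90  80 146 192 200 203 162  64  87  79 168 199 197 170  90  38
  76  93  87  85  85  83  82  86  90  90  76 170 200 193 196 154  34  72
  77 174 204 197 203 159  54  88  95  83 125 128  75  58]
204 [138  93  91  78 171 201 197 204 161  60  82 120 179 197 201 159  30  47
  76  94  91  90  93  91  89  89  91  88  77 169 200 197 180 114  45  76
  66 170 204 198 193 139  60  88  89 146 158 101  52  64]
208 [137  92  91  82 172 201 200 188 125  63  86 122 118  94  80  78  67  74
  95  89  91  91  90  90  91  90  91  86 118 172 187 188 154  65  68  85
  99 177 200 200 173 101  82  87  86 136 148  93  60  69]
212 [ 95  88  82 173 204 200 199 147  68  90  86 128 156 157 174 137  63  91
  90  88  91  92  92  92  91  90  90  86 120 153 158 164 125  65  91  81
 131 171 190 202 165  77  87  86  97 136 132  85  63  71]
```

View pics/nf_top3.png

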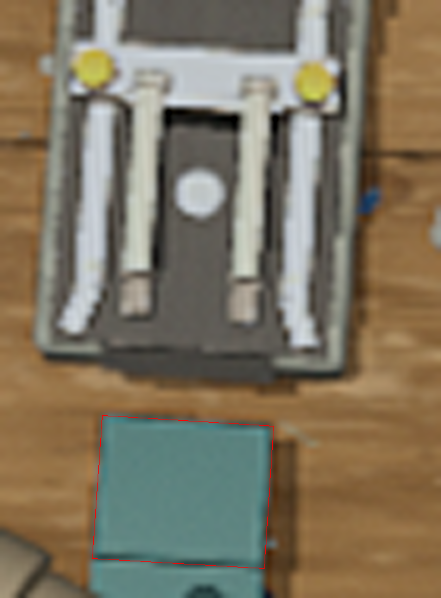

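Run:
```python
from fit import *
p=load("top3"); g=cv2.cvtColor(p["frame"],cv2.COLOR_RGB2GRAY).astype(float)
A=[];B=[]
for row in range(185,211):
    l=g[row]
    c=[u for u in range(273,280) if l[u]>=128>l[u+1]][:1]; 
    if c: u=c[0];A.append(onplane(p,[u+(l[u]-128)/(l[u]-l[u+1]),row],49)[0,:2])
    c=[u for u in range(308,301,-1) if l[u]<128<=l[u+1]][:1]
    if c: u=c[0];B.append(onplane(p,[u+(128-l[u])/(l[u+1]-l[u]),row],51)[0,:2])
for Q in(A,B):
    Q=np.array(Q);k=np.polyfit(Q[:,0],Q[:,1],1);print(len(Q),np.arctan(k[0]),np.polyval(k,600),np.polyval(k,640),np.std(Q[:,1]-np.polyval(k,Q[:,0])))
```

```text
26 -0.037590431392510684 -66.55218754980253 -68.05651343007419 0.3652551256568789
26 -0.035112764028840726 -129.58357889141377 -130.988666947293 0.3745523999754013
```

Call:
apply_moves(
  series=[
    [-0.11,0,0.1,0,0],
    [-0.22,0,0.2,0,0],
    [-0.22,0,0.3,0,0],
    [-0.22,0,0.3,0,0],
    [-0.22,0,0.3,0,0],
  ],
)

```text
t: 7.42
position: [440.4, -90.8, 48.2]
tcp_rot: [-0.694, 0.72, 0.0, -0.0]
wrist_force: [0.1, 0.0, -0.3]
gripper_width: 0.334
```

Call:
apply_moves(
  series=[
    [0,-0.7,0,0,0],
    [0,-1.4,0,0,0],
    [0,-2.1,0,0,0],
    [0,-2.8,0,0,0],
    [0,-3.0,0,0,0],
  ],
)

```text
t: 7.83
position: [471.8, -92.1, 48.2]
tcp_rot: [-0.694, 0.72, -0.0, 0.0]
wrist_force: [0.2, -1.1, -0.9]
gripper_width: 0.327
```

Call:
apply_moves(
  series=[
    [0,0,0,0,0],
    [0,0,0,0,0],
  ],
)

```text
t: 8.0
position: [470.3, -91.8, 48.1]
tcp_rot: [-0.694, 0.72, 0.0, -0.0]
wrist_force: [0.5, 0.6, -1.3]
gripper_width: 0.326
```

```bash
python3 snap.py 4; python3 nosefit.py top4 46.5 260,205,325,245 "[594,-98,-.036]"
```

```text
8.0 [470.30001029 -91.80156441  48.12155086] [-6.93912177e-01  7.20059614e-01  1.90875059e-04 -8.08849306e-05] [ 0.4891666   0.6197101  -1.27355932] [ 0.02528891  0.18386213 -0.01609441] 0.3264134786398087
nose [ 5.93934028e+02 -9.80240293e+01 -3.48242322e-02] 16.022776239278787
```

View pics/nf_top4.png

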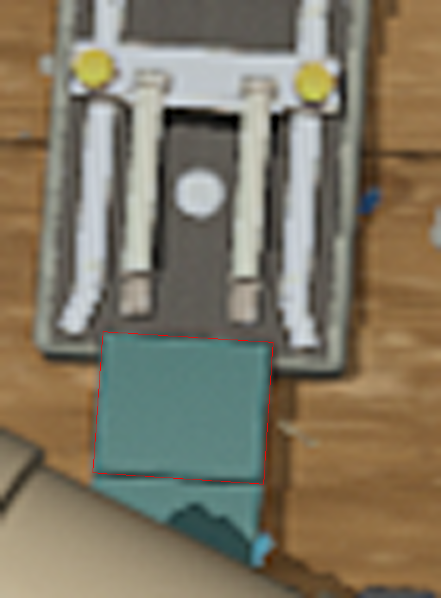

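View pics/g4.png

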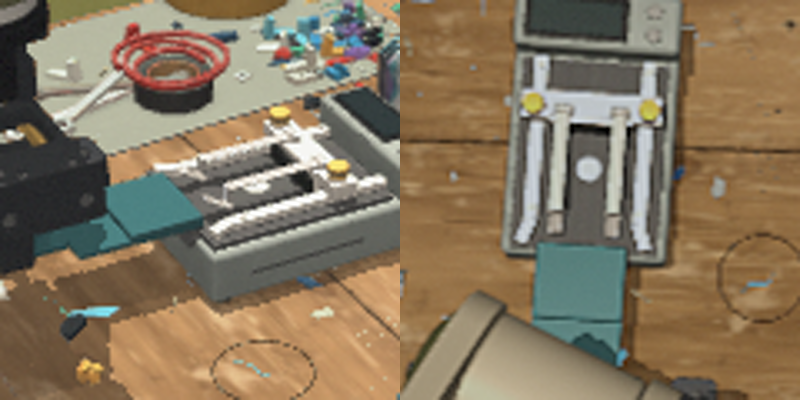

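Call:
apply_moves(
  series=[
    [0,0,0.04,0,0],
    [0,0,0.08,0,0],
    [0,0,0.12,0,0],
    [0,0,0.12,0,0],
  ],
)

```text
t: 8.43
position: [470.3, -91.9, 47.0]
tcp_rot: [-0.694, 0.72, 0.0, -0.0]
wrist_force: [-0.3, 0.4, -1.2]
gripper_width: 0.334
```

Call:
apply_moves(
  series=[
    [0,0,0.03,0,0],
    [0,0,0.06,0,0],
    [0,0,0.06,0,0],
  ],
)

```text
t: 8.68
position: [470.4, -91.9, 46.4]
tcp_rot: [-0.694, 0.72, 0.0, 0.0]
wrist_force: [0.3, -0.1, 0.4]
gripper_width: 0.326
```

```bash
python3 -c "
from workcell import env
s=env.get_state();print(s['position'],s['tcp_rot'],s['wrist_force'],s['wrist_torque'])"
```

```text
[470.36315123 -91.9436839   46.41378285] [-6.93821931e-01  7.20146601e-01  3.55293465e-06  5.77095222e-06] [ 0.31555751 -0.14849384  0.40404635] [-0.00694732  0.22245531 -0.00081683]
```

Call:
apply_moves(
  series=[
    [0,-0.2,0,0,0],
    [0,-0.4,0,0,0],
    [0,-0.6,0,0,0],
    [0,-0.8,0,0,0],
    [0,-0.8,0,0,0],
  ],
)

```text
t: 9.1
position: [478.8, -92.3, 46.5]
tcp_rot: [-0.694, 0.72, -0.0, 0.0]
wrist_force: [-0.8, -0.1, 0.3]
gripper_width: 0.329
```

Call:
apply_moves(
  series=[
    [0,-0.15,0,0,0],
    [0,-0.3,0,0,0],
    [0,-0.45,0,0,0],
    [0,-0.6,0,0,0],
    [0,-0.6,0,0,0],
  ],
)

```text
t: 9.52
position: [484.0, -92.3, 46.3]
tcp_rot: [-0.694, 0.72, 0.001, -0.0]
wrist_force: [-1.5, -0.4, 0.9]
gripper_width: 0.333
```

Call:
apply_moves(
  series=[
    [0,-0.15,0,0,0],
    [0,-0.3,0,0,0],
    [0,-0.45,0,0,0],
    [0,-0.6,0,0,0],
    [0,-0.6,0,0,0],
  ],
)

```text
t: 9.93
position: [489.3, -92.3, 46.1]
tcp_rot: [-0.694, 0.72, 0.001, -0.001]
wrist_force: [-7.6, 0.8, 0.8]
gripper_width: 0.334
```

```bash
python3 snap.py 5; python3 nosefit.py top5 45.3 260,210,325,230 "[614,-98.6,-.036]"
```

```text
9.9333 [489.27124023 -92.27857974  46.06522864] [-0.6939196   0.72005049  0.00147889 -0.00083004] [-7.58563992  0.77536253  0.84002608] [0.07861431 1.14780743 0.03229422] 0.3340433601921408
nose [ 6.12361491e+02 -9.73919025e+01 -1.35901067e-02] 53.86177640761746
```

View pics/nf_top5.png

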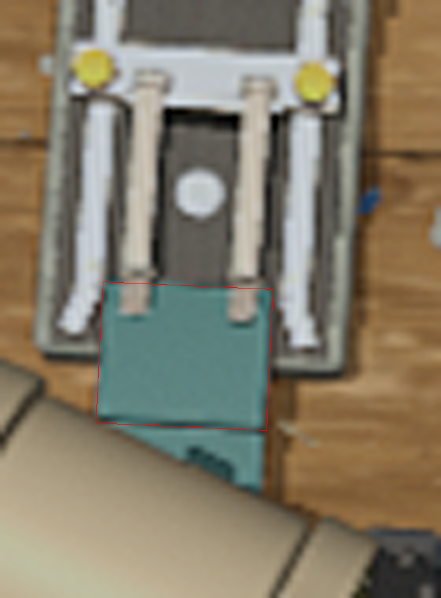

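View pics/g5.png

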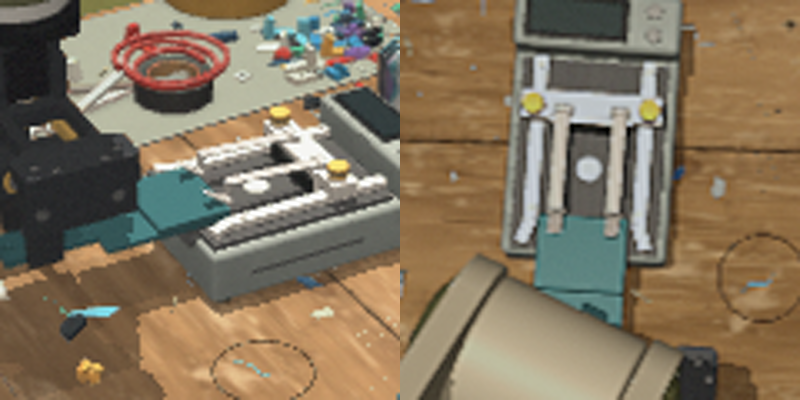

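Call:
apply_moves(
  series=[
    [0,-0.1,0,0,0],
    [0,-0.2,0,0,0],
    [0,-0.3,0,0,0],
    [0,-0.4,0,0,0],
  ],
)

```text
t: 10.37
position: [493.8, -92.6, 46.3]
tcp_rot: [-0.694, 0.72, 0.001, -0.0]
wrist_force: [-2.7, 0.4, 0.8]
gripper_width: 0.335
```

Call:
apply_moves(
  series=[
    [0,-0.1,0,0,0],
    [0,-0.2,0,0,0],
    [0,-0.3,0,0,0],
    [0,-0.4,0,0,0],
  ],
)

```text
t: 10.7
position: [498.5, -93.0, 46.4]
tcp_rot: [-0.694, 0.72, -0.0, 0.0]
wrist_force: [-2.6, 0.3, 0.2]
gripper_width: 0.335
```

Call:
apply_moves(
  series=[
    [0,-0.2,0,0,0],
    [0,-0.4,0,0,0],
    [0,-0.6,0,0,0],
    [0,-0.8,0,0,0],
    [0,-1.0,0,0,0],
  ],
)

```text
t: 11.12
position: [508.6, -93.3, 46.4]
tcp_rot: [-0.694, 0.72, 0.0, -0.0]
wrist_force: [-3.7, 0.4, -1.7]
gripper_width: 0.335
```

Call:
apply_moves(
  series=[
    [0,-0.2,0,0,0],
    [0,-0.4,0,0,0],
    [0,-0.6,0,0,0],
    [0,-0.8,0,0,0],
    [0,-1.0,0,0,0],
  ],
)

```text
t: 11.53
position: [518.5, -93.7, 46.4]
tcp_rot: [-0.694, 0.72, -0.0, 0.0]
wrist_force: [-3.6, -0.3, -1.5]
gripper_width: 0.327
```

Call:
apply_moves(
  series=[
    [0,-0.2,0,0,0],
    [0,-0.4,0,0,0],
    [0,-0.6,0,0,0],
    [0,-0.8,0,0,0],
    [0,-0.8,0,0,0],
  ],
)

```text
t: 11.95
position: [527.0, -94.1, 46.5]
tcp_rot: [-0.694, 0.72, -0.0, 0.0]
wrist_force: [-0.3, 0.6, -2.1]
gripper_width: 0.33
```

```bash
python3 snap.py 6
```

```text
11.95 [526.97272958 -94.10888978  46.51377027] [-6.93827513e-01  7.20141034e-01 -4.33245571e-04  2.92305695e-04] [-0.32609471  0.62230904 -2.10532287] [0.09267812 0.31564779 0.01928217] 0.33022385244377306
```

View pics/g6.png

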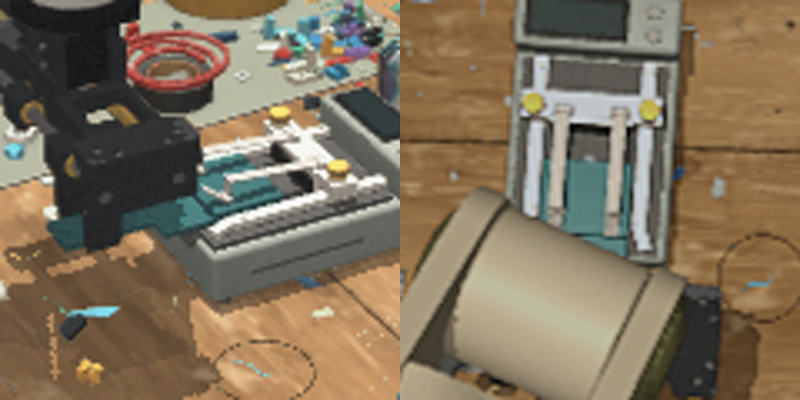

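Call:
apply_moves(
  series=[
    [0,-0.1,0,0,0],
    [0,-0.2,0,0,0],
    [0,-0.3,0,0,0],
    [0,-0.4,0,0,0],
    [0,-0.5,0,0,0],
  ],
)

```text
t: 12.47
position: [531.3, -94.2, 46.4]
tcp_rot: [-0.694, 0.72, 0.0, -0.0]
wrist_force: [-2.7, -0.2, -0.3]
gripper_width: 0.33
```

Call:
apply_moves(
  series=[
    [0,-0.1,0,0,0],
    [0,-0.2,0,0,0],
    [0,-0.3,0,0,0],
    [0,-0.4,0,0,0],
  ],
)

```text
t: 12.8
position: [535.4, -94.3, 46.4]
tcp_rot: [-0.694, 0.72, 0.0, -0.0]
wrist_force: [-2.0, -0.1, -2.3]
gripper_width: 0.33
```

Call:
apply_moves(
  series=[
    [0,-0.05,0,0,0],
    [0,-0.1,0,0,0],
    [0,-0.15,0,0,0],
  ],
)

```text
t: 13.05
position: [536.9, -94.4, 46.4]
tcp_rot: [-0.694, 0.72, 0.0, -0.0]
wrist_force: [-2.0, 0.7, -2.0]
gripper_width: 0.33
```

Call:
apply_moves(
  series=[
    [0,-0.05,0,0,0],
    [0,-0.1,0,0,0],
  ],
)

```text
t: 13.22
position: [537.8, -94.4, 46.4]
tcp_rot: [-0.694, 0.72, 0.0, -0.0]
wrist_force: [-3.2, -0.5, -2.2]
gripper_width: 0.328
```

Call:
apply_moves(
  series=[
    [0,-0.05,0,0,0],
    [0,-0.1,0,0,0],
  ],
)

```text
t: 13.38
position: [538.9, -94.5, 46.5]
tcp_rot: [-0.694, 0.72, 0.0, -0.0]
wrist_force: [-3.3, -0.2, -2.1]
gripper_width: 0.329
```

Call:
apply_moves(
  series=[
    [0,-0.05,0,0,0],
    [0,-0.1,0,0,0],
  ],
)

```text
t: 13.55
position: [539.9, -94.5, 46.5]
tcp_rot: [-0.694, 0.72, 0.0, 0.0]
wrist_force: [-2.9, -0.2, -2.7]
gripper_width: 0.334
```

Call:
apply_moves(
  series=[
    [0,-0.05,0,0,0],
    [0,-0.1,0,0,0],
  ],
)

```text
t: 13.72
position: [541.0, -94.6, 46.5]
tcp_rot: [-0.694, 0.72, -0.0, 0.0]
wrist_force: [-1.4, -0.2, -1.2]
gripper_width: 0.331
```

```bash
python3 snap.py 7
```

```text
13.7167 [540.97519134 -94.59220266  46.48077659] [-6.93816508e-01  7.20151812e-01 -1.30203266e-04  6.73777118e-05] [-1.42999443 -0.20920886 -1.2475251 ] [ 0.01827938  0.47418391 -0.00120434] 0.3307528494592932
```

View pics/g7.png

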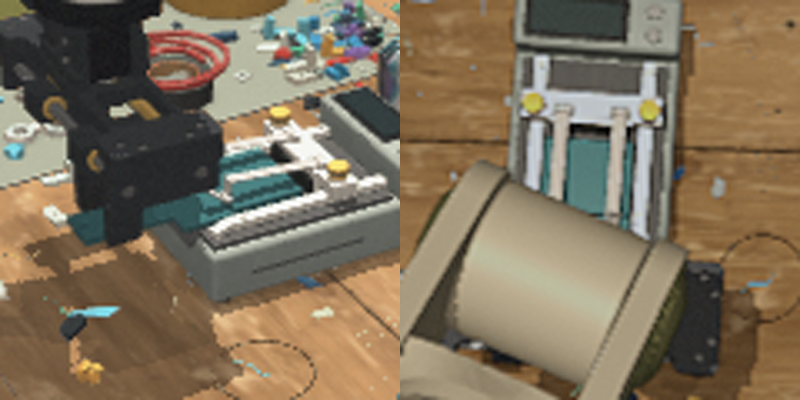

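Still riding, with the nose edge a few mm from the bridge (top view, row 137). I'll keep going in small steps.

Call:
apply_moves(
  series=[
    [0,-0.05,0,0,0],
    [0,-0.1,0,0,0],
  ],
)

```text
t: 13.98
position: [542.3, -94.7, 46.6]
tcp_rot: [-0.694, 0.72, -0.001, 0.0]
wrist_force: [0.7, 0.2, -1.9]
gripper_width: 0.33
```

Call:
apply_moves(
  series=[
    [0,-0.05,0,0,0],
    [0,-0.1,0,0,0],
  ],
)

```text
t: 14.15
position: [543.9, -94.9, 46.9]
tcp_rot: [-0.694, 0.72, -0.001, 0.001]
wrist_force: [1.9, -0.5, -1.4]
gripper_width: 0.331
```

Call:
apply_moves(
  series=[
    [0,-0.05,0,0,0],
    [0,-0.1,0,0,0],
  ],
)

```text
t: 14.32
position: [544.0, -94.8, 46.5]
tcp_rot: [-0.694, 0.72, -0.0, -0.0]
wrist_force: [-0.6, -1.2, -1.3]
gripper_width: 0.329
```

Call:
apply_moves(
  series=[
    [0,-0.03,0,0,0],
    [0,-0.05,0,0,0],
  ],
)

```text
t: 14.48
position: [544.0, -94.7, 46.3]
tcp_rot: [-0.694, 0.72, 0.0, -0.0]
wrist_force: [-1.1, -0.2, -1.3]
gripper_width: 0.331
```

```bash
python3 snap.py 8
python3 - <<'E'
import cv2,pickle
a=pickle.load(open("pics/scene8.pkl","rb"))["frame"][185:255,290:370,::-1]
b=pickle.load(open("pics/scene7.pkl","rb"))["frame"][185:255,290:370,::-1]
cv2.imwrite("pics/z8.png",cv2.hconcat([cv2.resize(x,(400,350),interpolation=cv2.INTER_CUBIC) for x in(b,a)]))
E
```

```text
14.4833 [544.01633001 -94.68515918  46.32930522] [-6.93820905e-01  7.20147455e-01  3.43192262e-04 -2.76399334e-04] [-1.08509847 -0.17630146 -1.27777991] [-0.08409296  0.20226616 -0.06854406] 0.3309434670446914
```

View pics/z8.png

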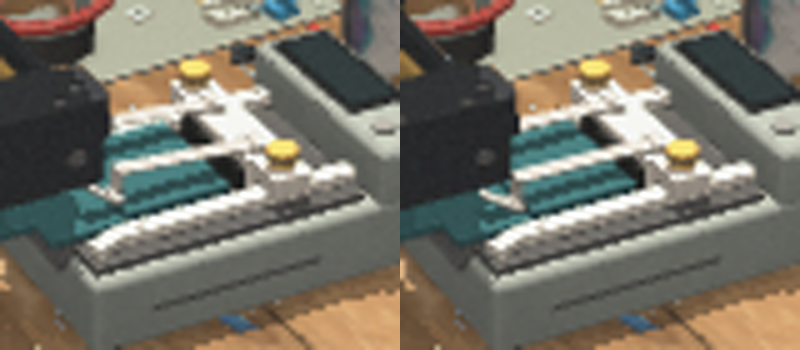

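Call:
apply_moves(
  series=[
    [0,-0.03,0,0,0],
    [0,-0.05,0,0,0],
    [0,-0.05,0,0,0],
  ],
)

```text
t: 14.83
position: [544.5, -94.6, 46.3]
tcp_rot: [-0.694, 0.72, 0.0, -0.0]
wrist_force: [-1.7, -0.7, -1.9]
gripper_width: 0.329
```

Call:
apply_moves(
  series=[
    [0,-0.03,0,0,0],
    [0,-0.05,0,0,0],
    [0,-0.05,0,0,0],
  ],
)

```text
t: 15.08
position: [545.2, -94.6, 46.4]
tcp_rot: [-0.694, 0.72, 0.0, -0.0]
wrist_force: [-0.9, 0.6, -1.2]
gripper_width: 0.329
```

Call:
apply_moves(
  series=[
    [0,-0.03,0,0,0],
    [0,-0.05,0,0,0],
    [0,-0.05,0,0,0],
  ],
)

```text
t: 15.33
position: [545.9, -94.7, 46.4]
tcp_rot: [-0.694, 0.72, 0.0, 0.0]
wrist_force: [-1.3, 0.6, -0.8]
gripper_width: 0.332
```

Call:
apply_moves(
  series=[
    [0,-0.03,0,0,0],
    [0,-0.05,0,0,0],
    [0,-0.05,0,0,0],
  ],
)

```text
t: 15.58
position: [546.3, -94.8, 46.4]
tcp_rot: [-0.694, 0.72, 0.0, -0.0]
wrist_force: [-1.5, 0.3, -2.0]
gripper_width: 0.329
```

Call:
apply_moves(
  series=[
    [0,-0.03,0,0,0],
    [0,-0.05,0,0,0],
    [0,-0.05,0,0,0],
  ],
)

```text
t: 15.83
position: [546.4, -94.7, 46.3]
tcp_rot: [-0.694, 0.72, 0.0, -0.0]
wrist_force: [-4.9, 0.3, -1.4]
gripper_width: 0.327
```

```bash
python3 snap.py 9
python3 - <<'E'
import cv2,pickle
a=pickle.load(open("pics/scene9.pkl","rb"))["frame"][190:250,300:360,::-1]
b=pickle.load(open("pics/top9.pkl","rb"))["frame"][160:220,265:325,::-1]
cv2.imwrite("pics/z9.png",cv2.hconcat([cv2.resize(x,(400,400),interpolation=cv2.INTER_CUBIC) for x in(a,b)]))
E
```

```text
15.8333 [546.41000412 -94.68848253  46.31468005] [-6.93833354e-01  7.20135374e-01  4.75275175e-04 -3.08689995e-04] [-4.85815079  0.34298197 -1.42966206] [0.06771964 0.84859187 0.01716949] 0.3272238579067619
```

View pics/z9.png

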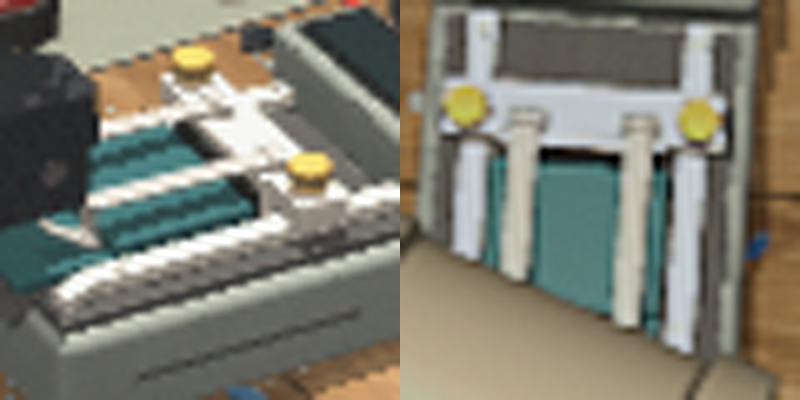

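Call:
apply_moves(
  series=[
    [0,0.05,0,0,0],
    [0,0.05,0,0,0],
  ],
)

```text
t: 16.1
position: [546.4, -94.7, 46.5]
tcp_rot: [-0.694, 0.72, -0.0, 0.0]
wrist_force: [-2.5, 0.8, -1.8]
gripper_width: 0.33
```

Call:
apply_moves(
  series=[
    [0,0,0,0,3.6],
    [0,0,0,0,4.5],
    [0,0,0,0,5.5],
    [0,0,0,0,5.5],
    [0,0,0,0,5.5],
  ],
)

```text
t: 16.52
position: [546.6, -94.9, 46.6]
tcp_rot: [-0.694, 0.72, -0.0, 0.0]
wrist_force: [-0.3, 1.0, 0.2]
gripper_width: 0.624
```

Call:
apply_moves(
  series=[
    [0,0,-0.5,0,5.5],
    [0,0,-1.5,0,5.5],
    [0,0,-3,0,5.5],
    [0,0,-6,0,5.5],
    [0,0,-9,0,5.5],
  ],
)

```text
t: 16.93
position: [546.0, -94.6, 137.9]
tcp_rot: [-0.694, 0.72, 0.0, -0.0]
wrist_force: [0.8, -0.0, 0.3]
gripper_width: 0.623
```

Call:
apply_moves(
  series=[
    [0,3,0,0,5.5],
    [0,6,0,0,5.5],
    [0,9,0,0,5.5],
    [0,12,0,0,5.5],
    [0,13,0,0,5.5],
  ],
)

```text
t: 17.35
position: [413.3, -89.1, 137.2]
tcp_rot: [-0.694, 0.72, 0.0, -0.0]
wrist_force: [0.3, -0.5, 0.8]
gripper_width: 0.625
```

```bash
python3 snap.py 10; python3 nosefit.py top10 45 276,184,320,245 "[668,-100.5,-.036]"
python3 - <<'E'
import cv2,pickle
a=pickle.load(open("pics/scene10.pkl","rb"))["frame"][190:260,280:350,::-1]
b=pickle.load(open("pics/top10.pkl","rb"))["frame"][170:260,255:345,::-1]
cv2.imwrite("pics/z10.png",cv2.hconcat([cv2.resize(x,(400,400),interpolation=cv2.INTER_CUBIC) for x in(a,b)]))
E
```

```text
17.35 [413.34847828 -89.12959079 137.19767173] [-6.93737480e-01  7.20227808e-01  3.97009215e-04 -2.36187711e-04] [ 0.32509022 -0.47723948  0.77262582] [ 0.02162014  0.19505883 -0.02331792] 0.6246092053199552
nose [ 6.69887278e+02 -9.99932866e+01 -3.14262893e-02] 599.9081276726612
```

View pics/z10.png

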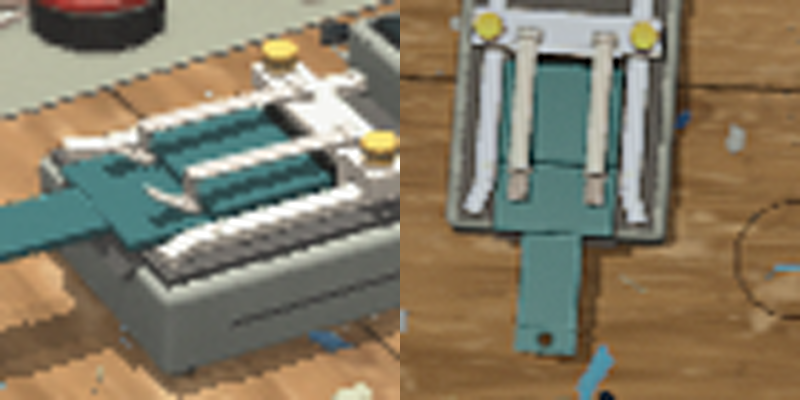

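Call:
apply_moves(
  series=[
    [0,0,0,0,5.5],
    [0,0,0,0,5.5],
    [0,0,0,0,5.5],
  ],
)

```text
t: 17.7
position: [417.6, -90.2, 136.5]
tcp_rot: [-0.694, 0.72, -0.0, 0.0]
wrist_force: [0.4, -0.0, -1.1]
gripper_width: 0.622
```

```bash
python3 -c "
from workcell import env
print(env.get_state()['wrist_force'],env.hand_in())"
```

```text
the job is handed in; nothing more can be done
[ 0.374509   -0.01758353 -1.10232038] None
```

The plaque is in the reader with both clips snapped down behind the step. I released it and handed the job in at about 17.7 s; the system gives no verdict.

- **Sliding in:** I gripped the plaque by its tab, lined it up with the rails using the top camera, and slid it along the stage by feel. The highest force reading was 7.6 N going in under the clip lips, then 2–4 N riding on the thick part. It fell to about zero as the toes dropped, and rose to 4.9 N at the end stop, well under the 12 N limit. I backed off before opening the fingers.
- **Last pictures:** Both clips show their toes down behind the step, and the plaque looks flat between the rails. The nose is about 45 mm past the reader's origin, and the gripper is clear of everything.
- **Weak checks:** That last nose fit was poor because the clips partly cover the plaque. It does agree with the arm's travel and with where I felt the stop. I judged the clip angles by eye rather than measuring them. The knob, mould plate and snap hook were well away from the arm's path, but I did not measure their positions again afterwards.

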